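Wedge the rocking tool chest

TASK

The small wooden tool chest on the bench rocks because one of its feet is short. Press down on its steel corner plate above the short foot to feel it rock and let it come back, then push the loose wooden wedge, thin end first and without lifting it, under that foot just until it takes up the gap and the chest neither rocks nor is jacked out of level. Then press firmly on the same corner plate again and finish while still pressing, with the chest steady; do not shove the chest out of its place and leave the other things on the bench alone.

Things in the scene. Friction and masses are not known exactly. Their poses are not given: they have to be found in the camera images.
- chest: wooden tool chest, loose, about 2.5 kg: 200 x 200 mm, underside 35 mm and top 145 mm above the bench, drawer fronts on its +x face; origin: its centre at bench level, z up. Four round-soled feet, 28 mm across, at 80 mm either way from its centre in x and y. It stands level on three; the (+x,+y) foot is short. It rocks about the line through the (-x,+y) and (+x,-y) feet.
- foot (a point): point on the short foot's axis, level with the soles of the other feet (at bench height while the chest is level); the short foot's round sole hangs 5 to 11 mm above it (how much is not known). Moves with the chest, same axes.
- corner: steel plate 44 x 44 x 3 mm on the chest's top, right above the short foot (its like are on the other corners). Origin: centre of its underside; the face to press is 3 mm higher. Before wedging, 3 to 6 N on it tips the chest until the short foot meets the bench; let go, it comes back by itself.
- wedge: loose wooden wedge, 0.1 kg, lying flat: 120 mm along its x, 50 mm along its y, 3 mm high at the thin (+x) end rising evenly to 22 mm at the upright butt (-x end). Origin: centre of its underside. Starts off the chest's +y side, thin end roughly towards the short foot. Once it bears under the foot, pushing on takes 3 N or more and jacks the corner up; it does not slip back.
- offcut: plain rectangular block of the same pale wood, 120 x 50 x 22 mm, level top; a bystander, not the wedge (origin: centre of underside)
- wheel: black rubber caster wheel with wooden hub lying flat, 64 mm across, 24 mm high (origin: centre of underside); bystander
- square: try square lying flat: dark wooden stock 110 x 30 x 16 mm along its x, steel blade 36 mm wide reaching 190 mm along its +y (origin: centre of the stock's underside); bystander
- mallet: wooden mallet lying along its x; bystander
- glue: yellow glue bottle, 60 mm across, 150 mm tall (origin: centre of underside); bystander
- tape: yellow tape measure, 65 x 60 x 32 mm (origin: centre of underside); bystander
- screwdriver: wood-handled screwdriver lying along its x; bystander
There are look-alikes about, which are no part of the job. Leave any green or yellow look-alike of the wedge alone.

How it is judged:
By the outcome, as a careful person would: the job done as asked, in the order asked, and still so for the second after the job is handed in, while the arm keeps its last pose, push and grip.
It also fails if it takes over 67 s, if anything falls off the work surface, if the arm or the gripper's body presses on something with over 40 N, if the wrist force passes 120 N, or if a joint passes its speed limit or range.

ROBOT

A 6-joint arm with a two-finger parallel gripper is mounted at the origin on the work surface. World frame = base frame: x ahead of the robot, y to its left, z up, the work surface at z = 0. Lengths are in m, angles in rad, forces in N, time in s.
With the tool pointing down it reaches from about 0.225 to 0.875 m from the base axis. Payload 3.4 kg.
Tool frame: the origin (TCP) lies between the finger pads; the fingertips stand 19 mm ahead of it and the grasp point (between the pads) is the TCP (manip.tip_reach is the distance from the TCP to the fingertips, in m); z points along the fingers, x is the direction in which the jaws open and shut, and the axes are right-handed (so a half turn about z gives the same grasp; the last joint's range is limited). The gripper opens to 85 mm and grips with 20 to 120 N. Pads are 22 mm wide; open, the fingers measure 114 mm over their backs; the gripper's body (76 mm by 85 mm) begins 54 mm behind the grasp point. The pads swing forward as they close: fully open they stand 13 mm farther back than shut.
Start: joints at [1.129, 0.276, 1.505, -0, 1.361, -0.121], TCP at [0.181, 0.546, 0.25] pointing down, gripper open.
Joint ranges: [-2.89, 2.89], [-0.75, 2.08], [0.22, 2.7], [-1.18, 4.32], [0.11, 2.71], [-2.7, 2.7]. Speed limits (rad/s): [2.57, 2.57, 3.14, 3.14, 3.14, 3.14].

INTERFACE

Orientations are given as a unit quaternion [w, x, y, z].
In Python, from rig import manip gives the robot as it stands.
- The arm moves only by the tool send_rows, never from a script. Its arguments are lists of equal length, an entry for each row: "delta_pos": the shift along the tool's x, y, z normalised to -1 to 1, where 1 is 40 cm, a list of three; "angular": the turn, a rotation vector about the tool's x, y, z normalised to -1 to 1, where 1 is 0.08 rad, a list of three. A call has 1 to 5 rows; each row shifts and turns the commanded pose from where the row before left it, along the tool's axes as they then stand; what a row does not reach is not made up. A row lasts 1/12 s, in which the tool goes at most 41.7 mm and 7.16 degrees, less where a joint would pass 70% of its speed; a pose out of reach is approached as far as the arm can. A call with a number of a shift or a turn outside -1 to 1 is refused whole. A call with a gripper value outside its range is refused whole. "hand" is the finger opening in mm, from 0 to 85.4, set as the call begins (left out, the last holds). The fingers move at their own pace and stop on an object; "squeeze" is the grip in N (left out, the last holds). Time passes only in rows, so rows that do not move let the fingers close. It gives the time, the measured TCP pose, the force and the opening at its end, in the units of the state.
- manip.get_state(): the state, without advancing time (a new reading comes with each control period).
- manip.get_image(name): name is "scene" or "top" or "wrist"; returns the picture (400x640x3 uint8, blue, green, red); there is no depth.
- manip.calibration(name): a dict with "fx", "fy", "cx", "cy" (pixels), "k1" (the pictures are not rectified: a ray, as slopes to the right and down, at radius r is drawn at 1 + k1 r^2 times it, then the intrinsics apply), "camera_from_world" (4x4, takes a point from world to camera coordinates). Camera axes: x right, y up, looking along -z (the intrinsics and any distortion apply to the point x, -y, -z); pixel columns grow to the right and rows downward; lengths in m; the calibration is good to about 2 mm. A picture is of the moment at which its call begins: read the wrist's pose just before it. calibration takes no time and is no camera call; for the wrist camera it gives the pose at the moment of the call.
- manip.sign_off(): hands the job in, once; it reports no verdict.
The state is a dict: "clock": time; "qpos": joint angles; "qd": joint speeds; "effort": joint torques, N m; "position": TCP position; "ee_rot": TCP orientation; "contact_force": force on the tool from outside, world axes, zero at the start; "moment": the same for the moment, N m; "width": finger opening in m.
Only numpy, scipy, OpenCV 4.12 (cv2) and the standard library are available. Lean on these libraries where they do the work, as an engineer would, in place of code of your own. Each camera call takes 0.05 s, during which the arm holds its last target.

## Working session

There is one attempt and no reset: what is moved stays moved. The work goes in short steps, Python scripts to look and compute and a tool call to move; the robot and the scene stay as the last step left them, time stands still between calls to the robot, and variables do not carry over. Pictures are saved under pics/ and viewed, and the job is handed in when it is done.

Besides the shell and the picture viewer there is one more tool, called after "Request:" in YAML: its name, and indented under it one key for each argument. send_rows: Moves the arm, as the interface text tells. Scaled input: -1 to 1 covers 40 cm each way for a shift and 0.08 rad each way for a turn. Its arguments: {"type":"object","properties":{"delta_pos":{"type":"array","items":{"type":"array","items":{"type":"number"}}},"angular":{"type":"array","items":{"type":"array","items":{"type":"number"}}},"hand":{"type":"number"},"squeeze":{"type":"number"}},"required":["delta_pos","angular"]}

```bash
ls; mkdir -p pics
python3 - <<'E'
from rig import manip
import cv2
s=manip.get_state();print(s)
for n in("scene","top","wrist"):
    c=manip.calibration(n);print(n,c)
    cv2.imwrite(f"pics/{n}0.png",manip.get_image(n))
E
```

```text
pics
{'clock': 0.0, 'qpos': array([ 1.12898444e+00,  2.76590618e-01,  1.50614167e+00, -4.77558884e-06,
        1.36072084e+00, -1.20990080e-01]), 'qd': array([-1.00727170e-03,  5.49300280e-05,  1.30994827e-03, -9.59503314e-04,
        5.79910059e-04, -1.04063870e-03]), 'effort': array([ 1.33186477e-03, -4.16788208e+01, -2.45804268e+01,  8.67301878e-05,
        1.10039554e-02,  1.50334768e-05]), 'position': array([0.18110752, 0.54520025, 0.24943879]), 'ee_rot': array([ 4.51281589e-04,  8.10969931e-01,  5.85087092e-01, -8.13439644e-04]), 'contact_force': array([-0.10286395,  0.00735783,  0.91123539]), 'moment': array([-0.01138231, -0.00665736,  0.05600149]), 'width': 0.08521714083786742}
scene {'fx': 381.1132708278779, 'fy': 381.1132708278779, 'cx': 320.4823685705778, 'cy': 196.89630635834394, 'k1': -0.015600117969802998, 'camera_from_world': array([[ 0.01086641,  0.99974726,  0.01968097, -0.04591851],
       [-0.6472341 , -0.00797072,  0.76224962,  0.26794581],
       [ 0.76221384, -0.02102111,  0.6469839 , -1.40298893],
       [ 0.        ,  0.        ,  0.        ,  1.        ]])}
t
[... 197 characters left out ...]
 0.06513803],
       [ 0.96792373, -0.10265013,  0.22931768, -0.54157438],
       [-0.22858651,  0.01899063,  0.97333836, -1.10016746],
       [ 0.        ,  0.        ,  0.        ,  1.        ]])}
wrist {'fx': 305.53045809330234, 'fy': 305.53045809330234, 'cx': 321.15556288986954, 'cy': 199.23950681626306, 'k1': 0.007278202182196754, 'camera_from_world': array([[ 3.15583957e-01,  9.48897402e-01,  6.97127823e-04,
        -5.74692002e-01],
       [-9.05594871e-01,  3.01401658e-01, -2.98420794e-01,
         3.78589642e-02],
       [-2.83380832e-01,  9.35454996e-02,  9.54434148e-01,
        -3.78366034e-01],
       [ 0.00000000e+00,  0.00000000e+00,  0.00000000e+00,
         1.00000000e+00]])}
```

View pics/scene0.png

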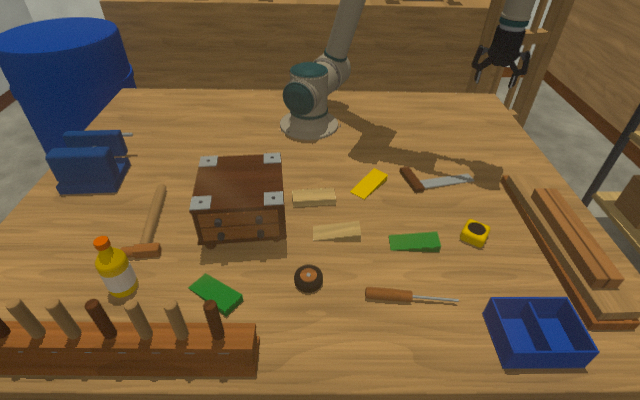

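View pics/top0.png

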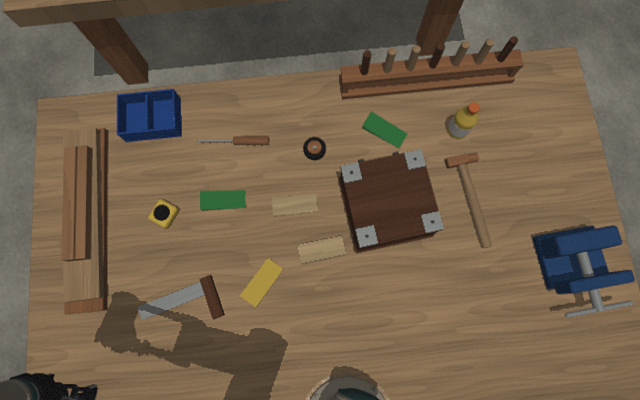

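View pics/wrist0.png

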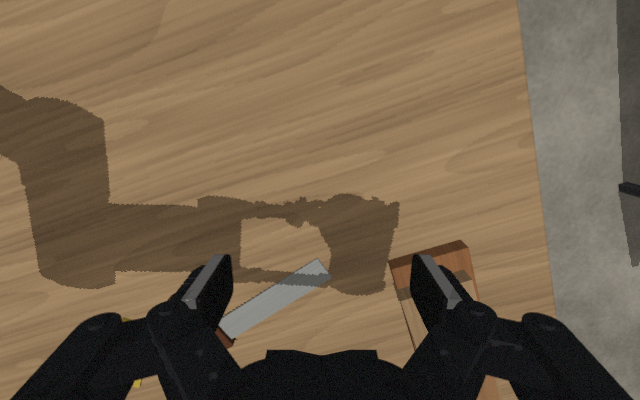

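Run:
```python
import cv2
a=cv2.imread("pics/scene0.png")[140:260,180:370]
cv2.imwrite("pics/z1.png",cv2.resize(a,None,fx=4,fy=4,interpolation=cv2.INTER_CUBIC))
a=cv2.imread("pics/top0.png")[140:270,260:450]
cv2.imwrite("pics/z2.png",cv2.resize(a,None,fx=4,fy=4,interpolation=cv2.INTER_CUBIC))
```

```text
(no output)
```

View pics/z1.png

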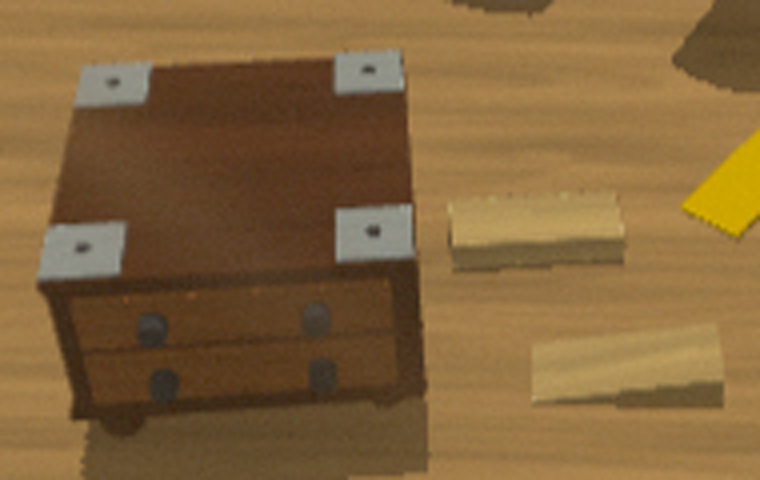

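View pics/z2.png

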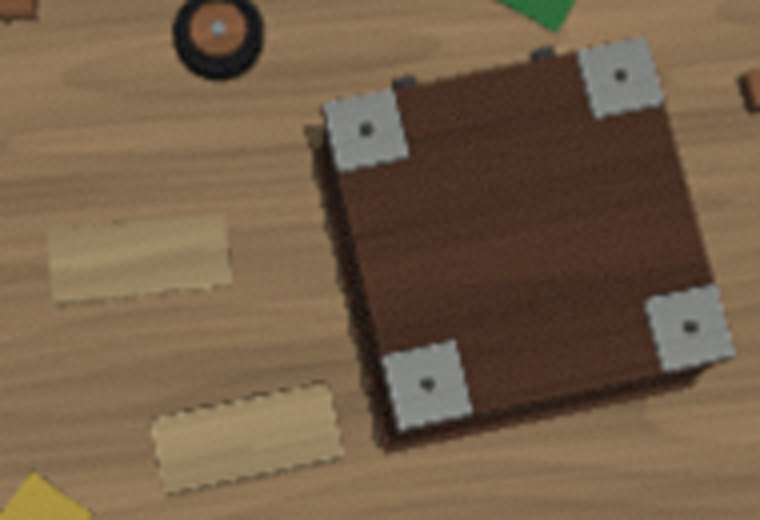

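```bash
cat > h.py <<'E'
import numpy as np, cv2
from rig import manip
from scipy.optimize import least_squares
def proj(c,P):
    P=np.atleast_2d(P);T=c["camera_from_world"];q=P@T[:3,:3].T+T[:3,3]
    u=q[:,0]/-q[:,2];v=-q[:,1]/-q[:,2];r=1+c["k1"]*(u*u+v*v)
    return np.c_[c["cx"]+c["fx"]*u*r,c["cy"]+c["fy"]*v*r]
def rot(a): return np.array([[np.cos(a),-np.sin(a)],[np.sin(a),np.cos(a)]])
def place(p,L):
    L=np.array(L,float);o=L.copy();o[:,:2]=L[:,:2]@rot(p[2]).T+p[:2];return o
def fit(obs,x0):
    f=lambda p:np.concatenate([(proj(c,place(p,L))-np.array(px)).ravel() for c,L,px in obs])
    r=least_squares(f,x0);return r.x,r.fun
E
python3 - <<'E'
from h import *
t=manip.calibration("top");s=manip.calibration("scene")
zt=lambda a:np.array(a)/4+[260-.375,140-.375]
zs=lambda a:np.array(a)/4+[180-.375,140-.375]
pl=[[.078,.078,.148],[.078,-.078,.148],[-.078,.078,.148],[-.078,-.078,.148]]
ot=zt([[366,129],[620,75],[428,384],[690,327]]);os_=zs([[373,231],[83,247],[368,70],[112,83]])
for o in([(t,pl,ot)],[(s,pl,os_)],[(t,pl,ot),(s,pl,os_)]):
    x,r=fit(o,[.5,-.1,0]);print("chest",x.round(4),r.round(1))
w=[[.06,.025,.003],[.06,-.025,.003],[-.06,.025,.022],[-.06,-.025,.022]]
ot=zt([[228,217],[232,288],[48,232],[57,305]]);os_=zs([[533,402],[532,345],[721,384],[716,325]])
for o in([(t,w,ot)],[(s,w,os_)],[(t,w,ot),(s,w,os_)]):
    x,r=fit(o,[.5,.1,-1.57]);print("wedge",x.round(4),r.round(1))
E
```

```text
chest [ 0.5186 -0.1601  0.1099] [ 0.8  0.6 -0.5  1.   0.5 -0.9 -0.9 -0.6]
chest [ 0.5202 -0.1581  0.1068] [-0.8 -0.4  0.7 -0.1 -0.8  0.5  0.9  0.5]
chest [ 0.5189 -0.1592  0.1089] [ 0.5  0.5 -0.8  0.9  0.1 -1.  -1.3 -0.7 -1.2 -0.8  0.4 -0.4 -1.3  0.2
  0.5  0.2]
wedge [ 0.5538  0.0756 -1.5515] [-0.5  0.1  0.8  0.1  0.  -0.  -0.3 -0.1]
wedge [ 0.5598  0.0788 -1.5759] [-0.7 -0.1 -0.3  0.1  0.7 -0.4  0.3  0.3]
wedge [ 0.5561  0.0774 -1.5616] [-1.1 -0.5 -0.  -0.5 -0.6 -1.  -1.2 -1.1 -1.1 -0.9 -0.9 -0.7  0.1 -1.8
 -0.5 -0.9]
```

Request:
send_rows:
  delta_pos:
    - [-0.057,0.073,0]
    - [-0.057,0.073,0]
    - [-0.057,0.073,0]
    - [-0.057,0.073,0]
    - [-0.057,0.073,0]
  angular:
    - [0,0,0]
    - [0,0,0]
    - [0,0,0]
    - [0,0,0]
    - [0,0,0]
  hand: 0
  squeeze: 40

```text
clock: 0.57
position: [0.2843, 0.3899, 0.25]
ee_rot: [0.0, 0.811, 0.585, -0.0]
contact_force: [0.3, -0.4, -0.3]
width: 0.0259
```

Request:
send_rows:
  delta_pos:
    - [-0.057,0.073,0]
    - [-0.057,0.073,0]
    - [-0.057,0.073,0]
    - [-0.057,0.073,0]
    - [-0.057,0.073,0]
  angular:
    - [0,0,0]
    - [0,0,0]
    - [0,0,0]
    - [0,0,0]
    - [0,0,0]

```text
clock: 0.98
position: [0.387, 0.2356, 0.2503]
ee_rot: [-0.0, 0.811, 0.585, 0.0]
contact_force: [0.4, 0.9, 1.1]
width: 0.0002
```

Request:
send_rows:
  delta_pos:
    - [-0.057,0.073,0]
    - [-0.057,0.073,0]
    - [-0.057,0.073,0]
    - [-0.057,0.073,0]
    - [-0.057,0.073,0]
  angular:
    - [0,0,0]
    - [0,0,0]
    - [0,0,0]
    - [0,0,0]
    - [0,0,0]

```text
clock: 1.4
position: [0.4896, 0.0813, 0.2502]
ee_rot: [-0.0, 0.811, 0.585, -0.0]
contact_force: [1.0, -0.1, 0.4]
width: 0.0002
```

Request:
send_rows:
  delta_pos:
    - [-0.057,0.073,0]
    - [-0.057,0.073,0]
    - [-0.057,0.073,0]
    - [-0.057,0.073,0]
    - [-0.057,0.073,0]
  angular:
    - [0,0,0]
    - [0,0,0]
    - [0,0,0]
    - [0,0,0]
    - [0,0,0]

```text
clock: 1.82
position: [0.5923, -0.0729, 0.25]
ee_rot: [-0.0, 0.811, 0.585, -0.0]
contact_force: [0.5, 0.1, 0.3]
width: 0.0002
```

Request:
send_rows:
  delta_pos:
    - [0,0,0]
    - [0,0,0]
    - [0,0,0]
    - [0,0,0]
    - [0,0,0]
  angular:
    - [0,0,1]
    - [0,0,1]
    - [0,0,1]
    - [0,0,1]
    - [0,0,1]

```text
clock: 2.23
position: [0.5916, -0.0714, 0.2497]
ee_rot: [-0.0, 0.912, 0.41, -0.0]
contact_force: [-0.2, -0.3, 0.2]
width: -0.0003
```

Request:
send_rows:
  delta_pos:
    - [0,0,0]
    - [0,0,0]
    - [0,0,0]
    - [0,0,0]
    - [0,0,0]
  angular:
    - [0,0,1]
    - [0,0,1]
    - [0,0,1]
    - [0,0,1]
    - [0,0,1]

```text
clock: 2.65
position: [0.5915, -0.0711, 0.2499]
ee_rot: [-0.0, 0.975, 0.221, -0.0]
contact_force: [0.6, 0.1, 0.0]
width: -0.0
```

Request:
send_rows:
  delta_pos:
    - [0,0,0]
    - [0,0,0]
    - [0,0,0]
  angular:
    - [0,0,1]
    - [0,0,1]
    - [0,0,0.25]

```text
clock: 2.9
position: [0.5915, -0.0712, 0.2499]
ee_rot: [-0.0, 0.991, 0.134, -0.0]
contact_force: [-0.5, 1.0, 0.9]
width: 0.0003
```

Run:
```python
from h import *
c=manip.calibration("wrist");T=c["camera_from_world"];print((-T[:3,:3].T@T[:3,3]).round(3), T[:3,:3].round(2))
cv2.imwrite("pics/wrist1.png",manip.get_image("wrist"))
a=manip.get_image("top");cv2.imwrite("pics/top1.png",a)
t=manip.calibration("top");cl=cv2.imread("pics/top0.png")
z=cv2.resize(cl[140:270,260:450],None,fx=4,fy=4,interpolation=cv2.INTER_CUBIC)
# offcut
zt=lambda a:np.array(a)/4+[260-.375,140-.375]
o=[[.06,.025,.022],[.06,-.025,.022],[-.06,.025,.022],[-.06,-.025,.022]]
x,r=fit([(t,o,zt([[328,382],[343,455],[153,420],[168,492]]))],[.46,.05,-1.57]);print("offcut",x.round(4),r.round(1))
print(place(x,o).round(3))
```

```text
[0.571 0.002 0.373] [[ 0.96  0.26 -0.  ]
 [-0.25  0.92 -0.3 ]
 [-0.08  0.29  0.95]]
offcut [ 0.4264  0.0171 -1.4655] [ 0.4 -0.3  0.8  0.1 -0.6 -0.3 -0.6  0.5]
[[ 0.458 -0.04   0.022]
 [ 0.408 -0.045  0.022]
 [ 0.445  0.079  0.022]
 [ 0.395  0.074  0.022]]
```

View pics/wrist1.png

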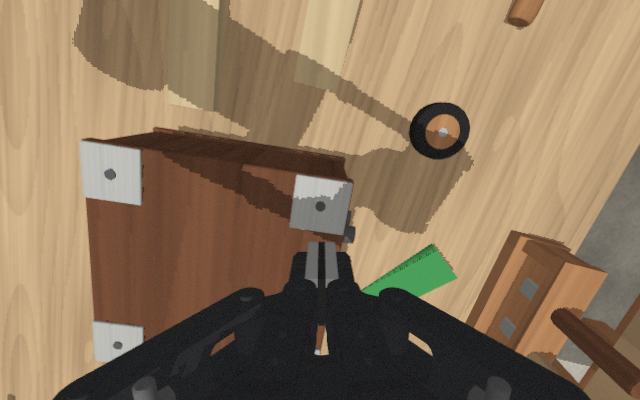

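View pics/top1.png

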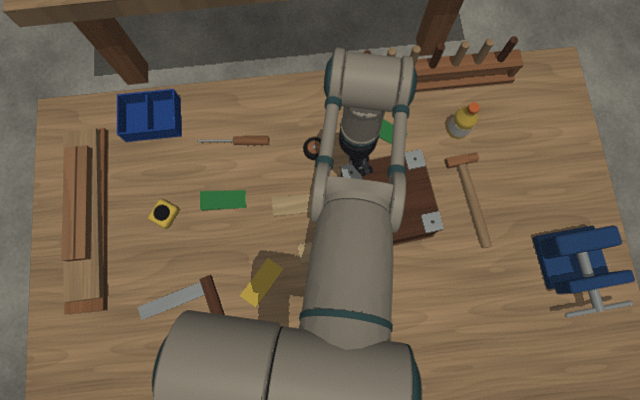

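```bash
cat >> h.py <<'E'
def unproj(c,px,z):
    f=lambda p:(proj(c,[[p[0],p[1],z]])-px).ravel()
    return least_squares(f,[.55,0]).x
E
python3 - <<'E'
from h import *
c=manip.calibration("wrist")
for p in [(320,206),(110,174),(118,345)]: print(unproj(c,np.array(p,float),.148).round(4))
print(unproj(c,np.array((442,132.)),.02))
s=manip.calibration("scene");t=manip.calibration("top")
print(unproj(t,np.array([351.1,171.9]),.148),unproj(s,np.array([272.9,197.4]),.148))
E
```

```text
[ 0.5904 -0.0707]
[ 0.4318 -0.0885]
[ 0.4502 -0.2468]
[0.71091072 0.00991009]
[ 0.58924049 -0.07212822] [ 0.59089822 -0.07025247]
```

Request:
send_rows:
  delta_pos:
    - [0,0,0.038]
    - [0,0,0.038]
    - [0,0,0.038]
    - [0,0,0.038]
    - [0,0,0.038]
  angular:
    - [0,0,0]
    - [0,0,0]
    - [0,0,0]
    - [0,0,0]
    - [0,0,0]

```text
clock: 3.42
position: [0.5917, -0.0712, 0.1736]
ee_rot: [-0.0, 0.991, 0.135, 0.0]
contact_force: [-0.9, 0.2, 0.1]
width: -0.0001
```

Request:
send_rows:
  delta_pos:
    - [0,0,0.0025]
    - [0,0,0.0025]
    - [0,0,0]
  angular:
    - [0,0,0]
    - [0,0,0]
    - [0,0,0]

```text
clock: 3.67
position: [0.5921, -0.0713, 0.1728]
ee_rot: [0.0, 0.991, 0.135, 0.0]
contact_force: [0.6, -0.5, -0.4]
width: -0.0001
```

Request:
send_rows:
  delta_pos:
    - [0,0,0.0025]
    - [0,0,0.0025]
    - [0,0,0]
  angular:
    - [0,0,0]
    - [0,0,0]
    - [0,0,0]

```text
clock: 3.92
position: [0.5921, -0.0712, 0.1709]
ee_rot: [0.0, 0.991, 0.135, 0.001]
contact_force: [-0.0, -0.4, -0.0]
width: 0.0
```

Request:
send_rows:
  delta_pos:
    - [0,0,0.0025]
    - [0,0,0.0025]
    - [0,0,0]
  angular:
    - [0,0,0]
    - [0,0,0]
    - [0,0,0]

```text
clock: 4.17
position: [0.5916, -0.0711, 0.1682]
ee_rot: [-0.0, 0.991, 0.135, -0.0]
contact_force: [-0.5, 0.5, 0.8]
width: -0.0003
```

Request:
send_rows:
  delta_pos:
    - [0,0,0.0025]
    - [0,0,0.0025]
    - [0,0,0]
  angular:
    - [0,0,0]
    - [0,0,0]
    - [0,0,0]

```text
clock: 4.42
position: [0.5919, -0.0711, 0.1665]
ee_rot: [-0.0, 0.991, 0.135, 0.0]
contact_force: [-0.4, -0.0, 2.3]
width: -0.0003
```

Request:
send_rows:
  delta_pos:
    - [0,0,0.0025]
    - [0,0,0.0025]
    - [0,0,0]
  angular:
    - [0,0,0]
    - [0,0,0]
    - [0,0,0]

```text
clock: 4.67
position: [0.5926, -0.0703, 0.1654]
ee_rot: [-0.001, 0.991, 0.134, 0.001]
contact_force: [-0.1, 2.4, 5.8]
width: -0.0001
```

Request:
send_rows:
  delta_pos:
    - [0,0,0.0025]
    - [0,0,0.0025]
    - [0,0,0]
  angular:
    - [0,0,0]
    - [0,0,0]
    - [0,0,0]

```text
clock: 4.92
position: [0.5935, -0.0693, 0.1643]
ee_rot: [-0.001, 0.991, 0.134, 0.003]
contact_force: [0.7, 5.6, 9.2]
width: -0.0002
```

Request:
send_rows:
  delta_pos:
    - [0,0,0.0025]
    - [0,0,0.0025]
    - [0,0,0]
  angular:
    - [0,0,0]
    - [0,0,0]
    - [0,0,0]

```text
clock: 5.17
position: [0.5943, -0.0683, 0.1631]
ee_rot: [-0.002, 0.991, 0.134, 0.004]
contact_force: [1.7, 7.7, 12.6]
width: -0.0001
```

Request:
send_rows:
  delta_pos:
    - [0.005,-0.0037,0]
    - [0.005,-0.0037,0]
    - [0,0,0]
  angular:
    - [0,0,0]
    - [0,0,0]
    - [0,0,0]

```text
clock: 5.42
position: [0.5958, -0.0663, 0.1614]
ee_rot: [-0.0, 0.991, 0.135, 0.001]
contact_force: [0.3, 3.2, 6.6]
width: 0.0
```

Request:
send_rows:
  delta_pos:
    - [0.0027,-0.002,0.0025]
    - [0.0027,-0.002,0.0025]
    - [0,0,0]
  angular:
    - [0,0,0]
    - [0,0,0]
    - [0,0,0]

```text
clock: 5.67
position: [0.5975, -0.0642, 0.1591]
ee_rot: [-0.001, 0.991, 0.134, 0.002]
contact_force: [0.4, 3.3, 6.2]
width: -0.0002
```

Request:
send_rows:
  delta_pos:
    - [0.0027,-0.002,0.0025]
    - [0.0027,-0.002,0.0025]
    - [0,0,0]
  angular:
    - [0,0,0]
    - [0,0,0]
    - [0,0,0]

```text
clock: 5.92
position: [0.5992, -0.0621, 0.157]
ee_rot: [-0.001, 0.991, 0.135, 0.001]
contact_force: [1.2, 4.0, 5.7]
width: 0.0
```

Request:
send_rows:
  delta_pos:
    - [0,0,0.0025]
    - [0,0,0.0025]
    - [0,0,0]
  angular:
    - [0,0,0]
    - [0,0,0]
    - [0,0,0]

```text
clock: 6.17
position: [0.5996, -0.0617, 0.1563]
ee_rot: [-0.001, 0.991, 0.134, 0.002]
contact_force: [0.5, 4.5, 11.7]
width: 0.0
```

Request:
send_rows:
  delta_pos:
    - [0,0,-0.006]
    - [-0.005,0.0037,-0.005]
    - [-0.005,0.0037,-0.005]
    - [-0.005,0.0037,-0.005]
    - [-0.005,0.0037,-0.005]
  angular:
    - [0,0,0]
    - [0,0,0]
    - [0,0,0]
    - [0,0,0]
    - [0,0,0]

```text
clock: 6.58
position: [0.5924, -0.0705, 0.1656]
ee_rot: [-0.0, 0.991, 0.134, 0.001]
contact_force: [-0.5, 3.2, 6.6]
width: 0.0004
```

Request:
send_rows:
  delta_pos:
    - [0,0,-0.003]
    - [0,0,-0.005]
    - [0,0,-0.005]
    - [0,0,-0.02]
    - [0,0,-0.04]
  angular:
    - [0,0,0]
    - [0,0,0]
    - [0,0,0]
    - [0,0,0]
    - [0,0,0]

```text
clock: 7.0
position: [0.5904, -0.0708, 0.1921]
ee_rot: [-0.001, 0.991, 0.135, -0.003]
contact_force: [-0.0, -0.2, 0.1]
width: -0.0001
```

Request:
send_rows:
  delta_pos:
    - [0,0,-0.07]
    - [0,-0.08,-0.07]
    - [0,-0.1,0]
  angular:
    - [0,0,0]
    - [0,0,0]
    - [0,0,0]

```text
clock: 7.25
position: [0.5768, -0.0043, 0.2549]
ee_rot: [0.002, 0.991, 0.132, 0.005]
contact_force: [1.3, 1.7, -0.1]
width: -0.0
```

Run:
```python
from h import *
s=manip.get_state();print(s["position"],s["clock"])
c=manip.calibration("wrist");cv2.imwrite("pics/wrist2.png",manip.get_image("wrist"))
np.save("c2.npy",c,allow_pickle=True)
```

```text
[ 0.576798   -0.00434836  0.25485804] 7.25
```

View pics/wrist2.png

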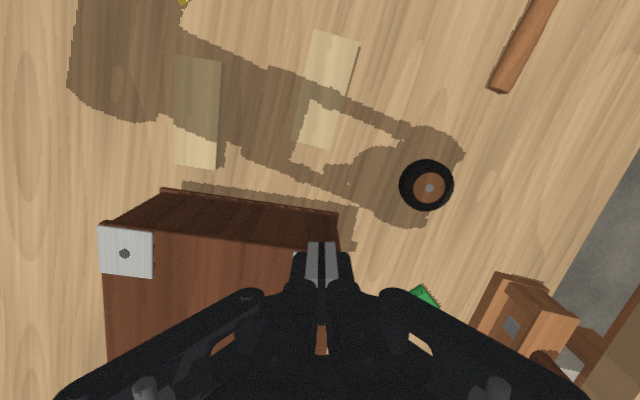

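Run:
```python
from h import *
c=manip.calibration("wrist")
print("t",manip.get_state()["position"])
print("plate",unproj(c,np.array((125,253.)),.148).round(4))
w=[[.06,.025,.003],[.06,-.025,.003],[-.06,.025,.022],[-.06,-.025,.022]]
x,r=fit([(c,w,[[333,150],[292,143],[360,43],[313,29]])],[.555,.077,-1.56]);print("wedge",x.round(4),r.round(1))
```

```text
t [0.57190476 0.00509335 0.25287364]
plate [ 0.428  -0.0762]
wedge [ 0.5526  0.09   -1.5232] [-0.5  1.3  0.3 -0.9 -0.1 -1.2  0.2  0.9]
```

Request:
send_rows:
  delta_pos:
    - [0,0,0]
    - [0,0,0]
  angular:
    - [0,0,0.54]
    - [0,0,0]
  hand: 12

```text
clock: 7.47
position: [0.5725, -0.0013, 0.2497]
ee_rot: [0.0, 0.994, 0.114, 0.0]
contact_force: [0.2, 0.2, 0.0]
width: 0.0119
```

```bash
cat >> h.py <<'E'
from scipy.spatial.transform import Rotation as R
def to(tgt):
    s=manip.get_state();q=s["ee_rot"];r=R.from_quat([q[1],q[2],q[3],q[0]]).as_matrix()
    yh=np.degrees(np.arctan2(r[1,1],r[0,1]))
    print(s["clock"],s["position"].round(4),"yhead",yh.round(2),"F",s["contact_force"].round(1))
    d=r.T@(np.array(tgt)-s["position"])
    print("norm delta",(d/.4).round(4),"rows>=",np.linalg.norm(d)/.0417)
E
python3 - <<'E'
from h import *
to([.536,.166,.25])
E
```

```text
7.4667 [ 0.5725 -0.0013  0.2497] yhead -76.93 F [0.2 0.2 0. ]
norm delta [ 0.0056 -0.428  -0.0009] rows>= 4.105502569694131
```

Request:
send_rows:
  delta_pos:
    - [0.0011,-0.0856,0]
    - [0.0011,-0.0856,0]
    - [0.0011,-0.0856,0]
    - [0.0011,-0.0856,0]
    - [0.0011,-0.0856,0]
  angular:
    - [0,0,0]
    - [0,0,0]
    - [0,0,0]
    - [0,0,0]
    - [0,0,0]

```text
clock: 7.88
position: [0.5363, 0.1658, 0.2489]
ee_rot: [0.0, 0.994, 0.113, -0.0]
contact_force: [0.6, -0.3, -0.2]
width: 0.0119
```

Request:
send_rows:
  delta_pos:
    - [0,0,0]
    - [0,0,0.095]
    - [0,0,0.095]
    - [0,0,0.095]
    - [0,0,0.095]
  angular:
    - [0,0,0]
    - [0,0,0]
    - [0,0,0]
    - [0,0,0]
    - [0,0,0]

```text
clock: 8.3
position: [0.5368, 0.1645, 0.0959]
ee_rot: [0.0, 0.994, 0.114, 0.0]
contact_force: [0.1, 0.1, -0.2]
width: 0.012
```

Run:
```python
from h import *
to([.536,.166,.024])
```

```text
8.3 [0.5368 0.1645 0.0959] yhead -76.95 F [ 0.1  0.1 -0.2]
norm delta [-0.0011 -0.0043  0.1797] rows>= 1.723840990419008
```

Request:
send_rows:
  delta_pos:
    - [0,-0.004,0.09]
    - [0,0,0.07]
    - [0,0,0.01]
    - [0,0,0]
  angular:
    - [0,0,0]
    - [0,0,0]
    - [0,0,0]
    - [0,0,0]

```text
clock: 8.63
position: [0.535, 0.1658, 0.0274]
ee_rot: [0.0, 0.994, 0.113, -0.003]
contact_force: [0.4, 0.5, 0.4]
width: 0.0118
```

Run:
```python
from h import *
to([.536,.166,.024])
cv2.imwrite("pics/wrist3.png",manip.get_image("wrist"))
```

```text
8.6333 [0.535  0.1658 0.0274] yhead -77.0 F [0.4 0.5 0.4]
norm delta [0.0026 0.     0.0085] rows>= 0.08505104251847945
```

View pics/wrist3.png

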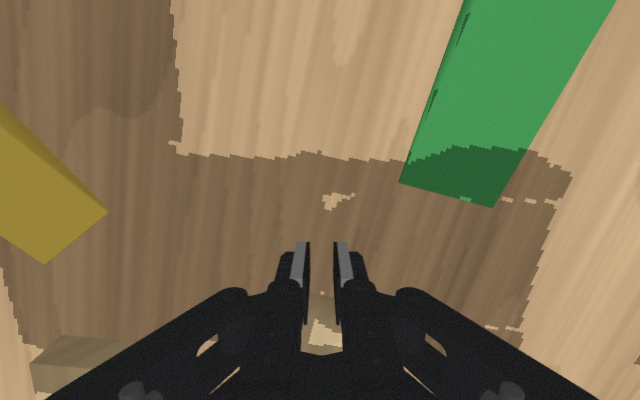

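Request:
send_rows:
  delta_pos:
    - [0.002,0.015,0.004]
    - [0,0.015,0]
    - [0,0.015,0]
    - [0,0.015,0]
    - [0,0.015,0]
  angular:
    - [0,0,0]
    - [0,0,0]
    - [0,0,0]
    - [0,0,0]
    - [0,0,0]

```text
clock: 9.1
position: [0.5444, 0.1371, 0.0288]
ee_rot: [-0.0, 0.994, 0.113, 0.001]
contact_force: [0.0, 0.3, 1.4]
width: 0.0119
```

Request:
send_rows:
  delta_pos:
    - [0,0.012,0]
    - [0,0.012,0]
    - [0,0.012,0]
    - [0,0.012,0]
    - [0,0,0]
  angular:
    - [0,0,0]
    - [0,0,0]
    - [0,0,0]
    - [0,0,0]
    - [0,0,0]

```text
clock: 9.52
position: [0.5484, 0.118, 0.0277]
ee_rot: [0.0, 0.994, 0.113, 0.0]
contact_force: [0.7, -0.6, -0.8]
width: 0.0119
```

Run:
```python
from h import *
to([.567,.0294,.024])
a=manip.get_image("scene");cv2.imwrite("pics/s4.png",cv2.resize(a[140:260,220:410],None,fx=4,fy=4,interpolation=cv2.INTER_CUBIC))
a=manip.get_image("top");cv2.imwrite("pics/t4.png",cv2.resize(a[120:270,240:430],None,fx=4,fy=4,interpolation=cv2.INTER_CUBIC))
```

```text
9.5167 [0.5484 0.118  0.0277] yhead -77.03 F [ 0.7 -0.6 -0.8]
norm delta [-0.0044  0.2264  0.0094] rows>= 2.173780555650281
```

View pics/s4.png

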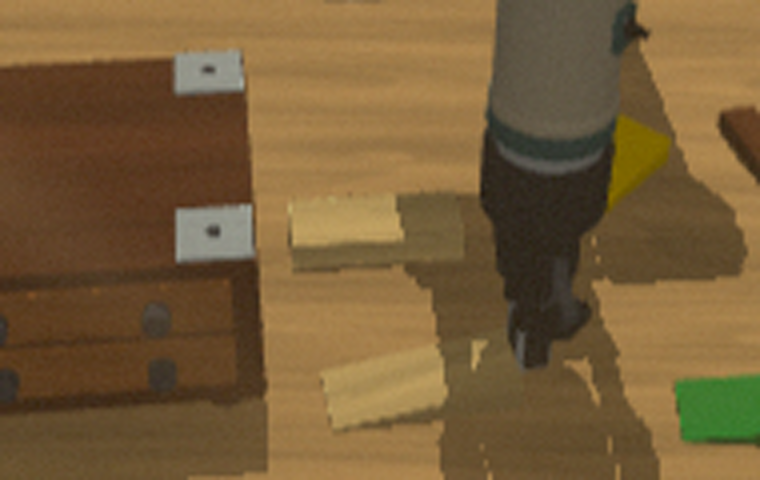

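View pics/t4.png

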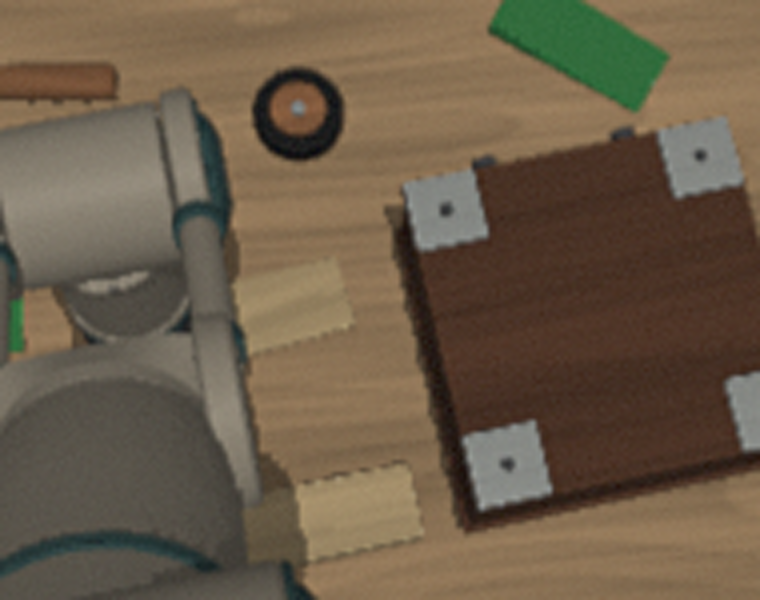

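Run:
```python
from h import *
t=manip.calibration("top");s=manip.calibration("scene")
for p in [(336,257),(353,325)]: print("t",unproj(t,np.array(p)/4+[239.6,119.6],.003).round(4))
for p in [(336,430),(322,374)]: print("s",unproj(s,np.array(p)/4+[219.6,139.6],.003).round(4))
print("corner",unproj(t,np.array((446,209.))/4+[239.6,119.6],.148),unproj(s,np.array((213,231.))/4+[219.6,139.6],.148))
zt=np.array([[336,257],[353,325]])/4+[239.6,119.6];zs=np.array([[336,430],[322,374]])/4+[219.6,139.6]
w=[[.06,.025,.003],[.06,-.025,.003]]
x,r=fit([(t,w,zt),(s,w,zs)],[.56,.05,-1.35]);print(x.round(4),np.degrees(x[2]),r.round(1))
h=x[2];d=np.array([np.cos(h),np.sin(h)]);f=np.array([.590,-.071])-x[:2];print("along",f@d,"lat(+left)",d[0]*f[1]-d[1]*f[0])
```

```text
t [ 0.6061 -0.0071]
t [ 0.5572 -0.0136]
s [ 0.6084 -0.0023]
s [ 0.5606 -0.0123]
corner [ 0.58936613 -0.0721434 ] [ 0.59072659 -0.07037896]
[ 0.5725  0.0504 -1.3987] -80.14180026187307 [-1.  -0.3 -0.2 -0.3 -0.9 -0.3 -0.2 -0.7]
along 0.12262538473877421 lat(+left) -0.003533349572491226
```

Request:
send_rows:
  delta_pos:
    - [0,0.015,0.004]
    - [0,0.02,0.004]
    - [0,0.02,0]
    - [0,0.02,0]
    - [0,0.02,0]
  angular:
    - [0,0,0]
    - [0,0,0]
    - [0,0,0]
    - [0,0,0]
    - [0,0,0]

```text
clock: 10.03
position: [0.5568, 0.081, 0.0244]
ee_rot: [0.0, 0.994, 0.113, -0.0]
contact_force: [0.4, -0.2, 0.1]
width: 0.0117
```

Request:
send_rows:
  delta_pos:
    - [0,0.02,0]
    - [0,0.015,0]
    - [0,0.012,0]
    - [0,0.01,0]
    - [0,0,0]
  angular:
    - [0,0,0]
    - [0,0,0]
    - [0,0,0]
    - [0,0,0]
    - [0,0,0]

```text
clock: 10.45
position: [0.5621, 0.0589, 0.0246]
ee_rot: [0.0, 0.994, 0.113, 0.0]
contact_force: [0.2, 0.6, -0.8]
width: 0.012
```

Run:
```python
from h import *
to([.567,.0294,.024])
a=manip.get_image("scene");cv2.imwrite("pics/s5.png",cv2.resize(a[140:260,220:410],None,fx=4,fy=4,interpolation=cv2.INTER_CUBIC))
a=manip.get_image("top");cv2.imwrite("pics/t5.png",cv2.resize(a[120:270,240:430],None,fx=4,fy=4,interpolation=cv2.INTER_CUBIC))
```

```text
10.45 [0.5621 0.0589 0.0246] yhead -77.05 F [ 0.2  0.6 -0.8]
norm delta [-0.0046  0.0746  0.0015] rows>= 0.7168130193041536
```

View pics/s5.png

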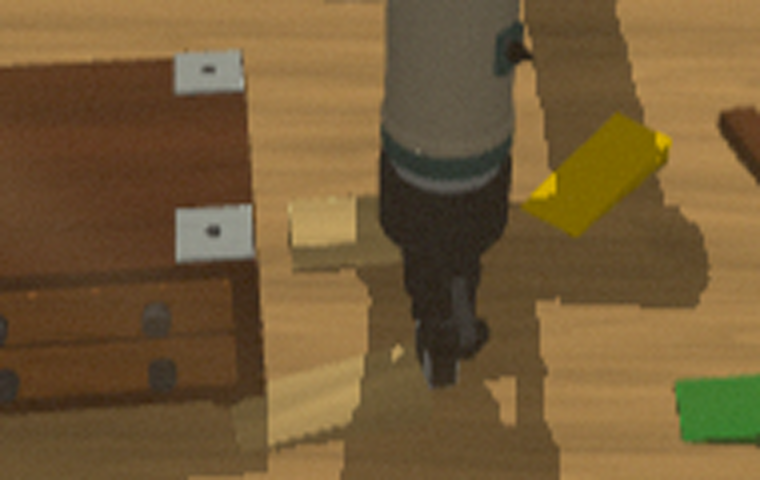

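View pics/t5.png

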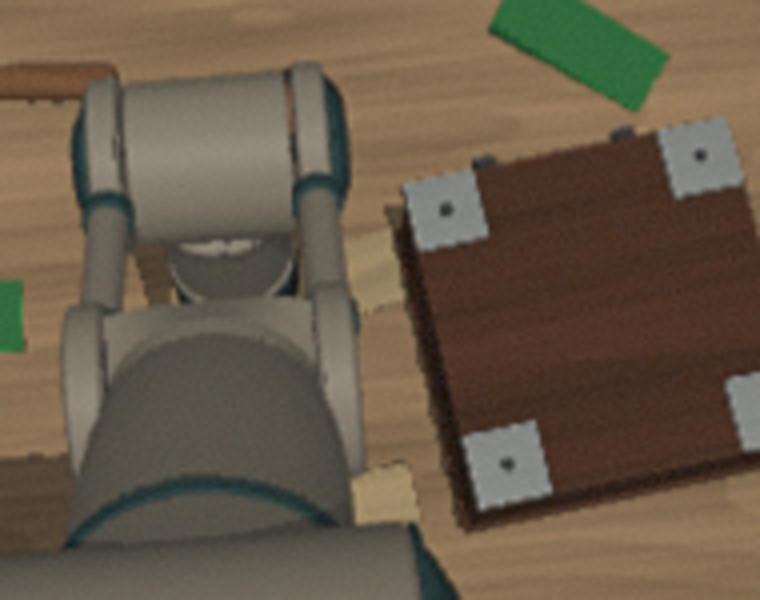

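Run:
```python
from h import *
t=manip.calibration("top");s=manip.calibration("scene")
U=lambda c,p,z,o:unproj(c,np.array(p)/4+np.array(o)-.4,z).round(4)
print("thin +x corner",U(s,(273,449),.003,(220,140)))
print("thin -x corner",U(s,(235,402),.003,(220,140)))
print("+x edge pt on bench",U(s,(340,434),.0,(220,140)))
print("top -x edge",U(t,(365,313),.010,(240,120)),U(t,(403,300),.006,(240,120)))
print("top +x edge",U(t,(352,239),.010,(240,120)),U(t,(388,225),.006,(240,120)))
```

```text
thin +x corner [ 0.6241 -0.0401]
thin -x corner [ 0.5854 -0.066 ]
+x edge pt on bench [6.089e-01 2.000e-04]
top -x edge [ 0.563  -0.0223] [ 0.5703 -0.0492]
top +x edge [ 0.6157 -0.0191] [ 0.6242 -0.045 ]
```

Run:
```python
from h import *
t=manip.calibration("top");s=manip.calibration("scene")
a=cv2.imread("pics/s5.png")[300:480,180:480];cv2.imwrite("pics/s5b.png",np.clip(cv2.resize(a,None,fx=2.5,fy=2.5).astype(float)*2,0,255).astype(np.uint8))
x=np.array([.586,-.008,np.radians(-76)])
w=[[.06,.025,.003],[.06,-.025,.003],[-.06,.025,.022],[-.06,-.025,.022],[.06,.025,0],[-.06,.025,0]]
print((((proj(s,place(x,w))-[220,140]+.4)*4-[180,300])*2.5).round(0))
```

```text
[[150. 374.]
 [115. 228.]
 [629. 235.]
 [577.  97.]
 [150. 382.]
 [626. 297.]]
```

View pics/s5b.png

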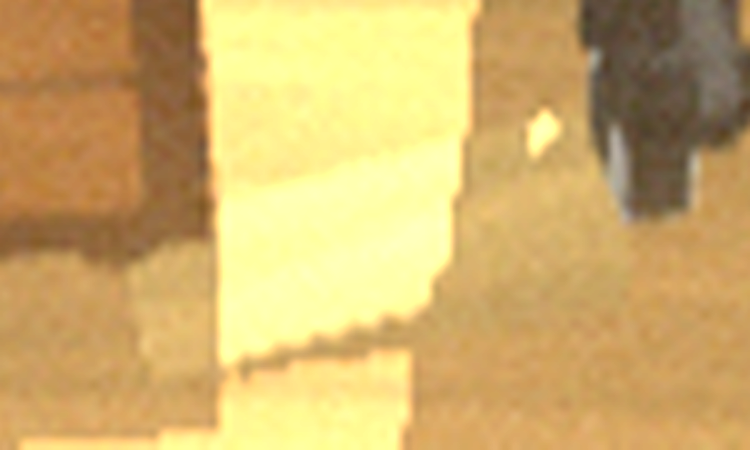

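Request:
send_rows:
  delta_pos:
    - [0,-0.03,0]
    - [0,-0.03,0]
    - [0,0,0]
    - [0,0,0]
    - [0,0,0]
  angular:
    - [0,0,0]
    - [0,0,0]
    - [0,0,0.9]
    - [0,0,0.9]
    - [0,0,0.8]

```text
clock: 10.97
position: [0.5557, 0.0851, 0.0246]
ee_rot: [-0.0, 1.0, 0.009, -0.0]
contact_force: [-0.2, 0.2, 0.9]
width: 0.0121
```

Request:
send_rows:
  delta_pos:
    - [0.04,0,0]
    - [0.045,0,0]
    - [0,0,0]
    - [0,0,0]
  angular:
    - [0,0,0]
    - [0,0,0]
    - [0,0,0]
    - [0,0,0]

```text
clock: 11.3
position: [0.5903, 0.0851, 0.0245]
ee_rot: [-0.0, 1.0, 0.01, -0.0]
contact_force: [0.5, -0.3, 0.3]
width: 0.0123
```

Run:
```python
from h import *
to([.590,.06,.024])
a=manip.get_image("wrist");cv2.imwrite("pics/w6.png",a)
a=manip.get_image("scene");cv2.imwrite("pics/s6.png",cv2.resize(a[180:260,240:370],None,fx=6,fy=6,interpolation=cv2.INTER_CUBIC))
```

```text
11.3 [0.5903 0.0851 0.0245] yhead -88.85 F [ 0.5 -0.3  0.3]
norm delta [-0.0019  0.0628  0.0011] rows>= 0.602874170432568
```

View pics/s6.png

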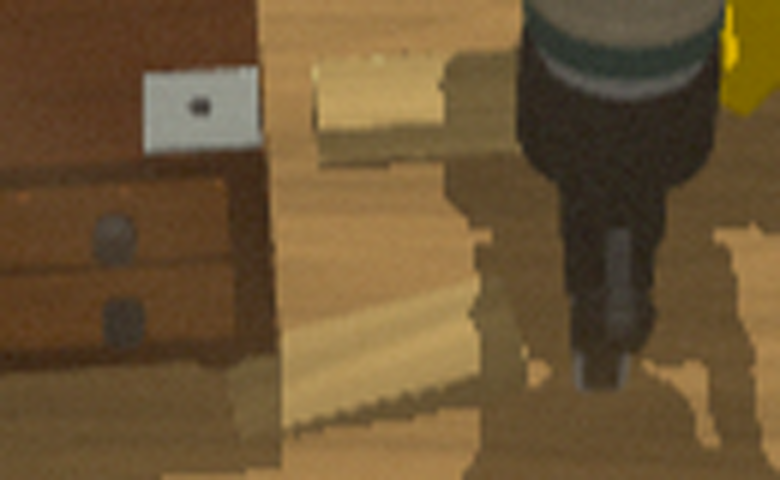

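Run:
```python
from h import *
s=manip.calibration("scene")
w=[[.06,.025,.003],[.06,-.025,.003],[-.06,.025,.022],[-.06,-.025,.022]]
px=np.array([[242,438],[230,370],[524,362],[502,276]])/6+[240-.42,180-.42]
x,r=fit([(s,w,px)],[.586,-.01,-1.3]);print(x.round(4),np.degrees(x[2]),r.round(1))
a=cv2.imread("pics/s6.png")
for P in (x,):
  q=(proj(s,place(P,w))-[240-.42,180-.42])*6
  for i,j in((0,1),(0,2),(1,3),(2,3)): cv2.line(a,tuple(int(v) for v in q[i]),tuple(int(v) for v in q[j]),(0,0,255),1)
cv2.imwrite("pics/s6o.png",np.clip(a.astype(int)*2,0,255).astype(np.uint8))
```

```text
[ 0.5921 -0.0063 -1.3242] -75.86930303673252 [ 0.2  1.4 -1.3 -2.   1.4  0.  -0.3  0.3]
```

View pics/s6o.png

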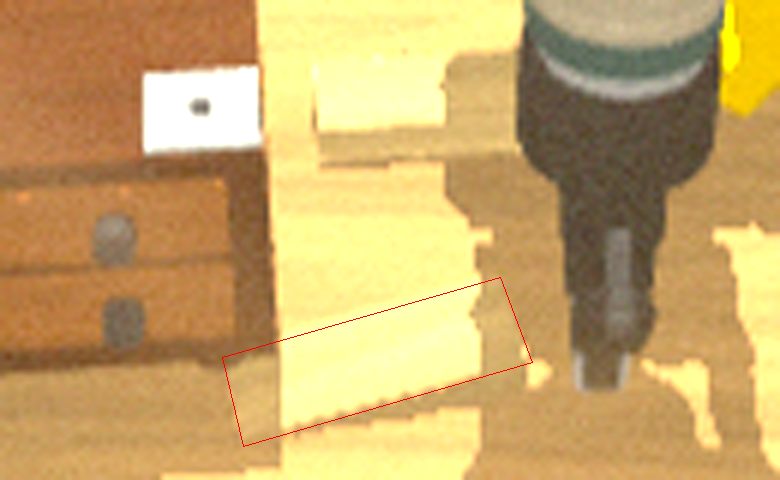

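Request:
send_rows:
  delta_pos:
    - [-0.02,0,0]
    - [0,0.02,0]
    - [0,0.02,0]
    - [0.006,0.012,0]
    - [0.006,0.012,0]
  angular:
    - [0,0,0]
    - [0,0,0]
    - [0,0,0]
    - [0,0,0]
    - [0,0,0]

```text
clock: 11.82
position: [0.5877, 0.0572, 0.0247]
ee_rot: [-0.0, 1.0, 0.009, 0.0]
contact_force: [-0.5, 1.3, -1.0]
width: 0.012
```

Request:
send_rows:
  delta_pos:
    - [0.006,0.012,0]
    - [0.006,0.012,0]
    - [0.006,0.012,0]
    - [0,0,0]
  angular:
    - [0,0,0]
    - [0,0,0]
    - [0,0,0]
    - [0,0,0]

```text
clock: 12.15
position: [0.5962, 0.0427, 0.0246]
ee_rot: [0.0, 1.0, 0.009, 0.001]
contact_force: [1.2, 0.8, -0.0]
width: 0.0115
```

```bash
cat >> h.py <<'E'
def snap(n):
    a=manip.get_image("scene");cv2.imwrite(f"pics/{n}.png",cv2.resize(np.clip(a[180:260,240:370].astype(int)*1.6,0,255).astype(np.uint8),None,fx=6,fy=6,interpolation=cv2.INTER_CUBIC))
def snapt(n):
    a=manip.get_image("top");cv2.imwrite(f"pics/{n}.png",cv2.resize(a[140:240,300:430],None,fx=6,fy=6,interpolation=cv2.INTER_CUBIC))
E
python3 - <<'E'
from h import *
to([.590,.03,.024]);snap("s7");snapt("t7")
E
```

```text
12.15 [0.5962 0.0427 0.0246] yhead -88.98 F [ 1.2  0.8 -0. ]
norm delta [-0.016   0.0315  0.0014] rows>= 0.3391920608159529
```

View pics/s7.png

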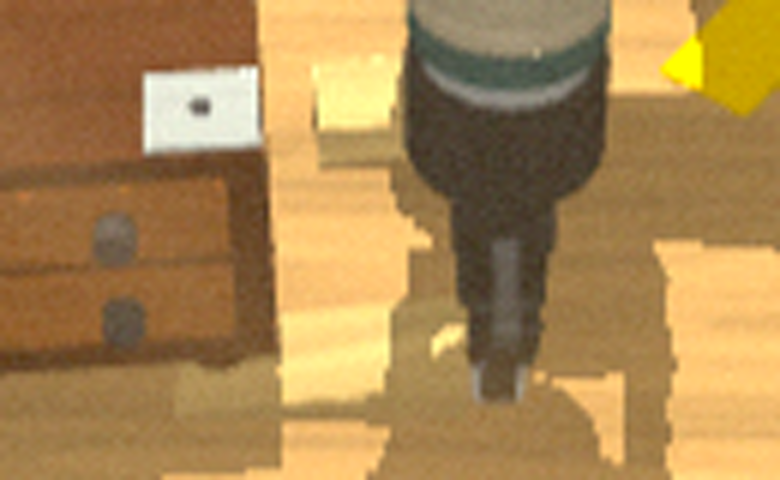

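View pics/t7.png

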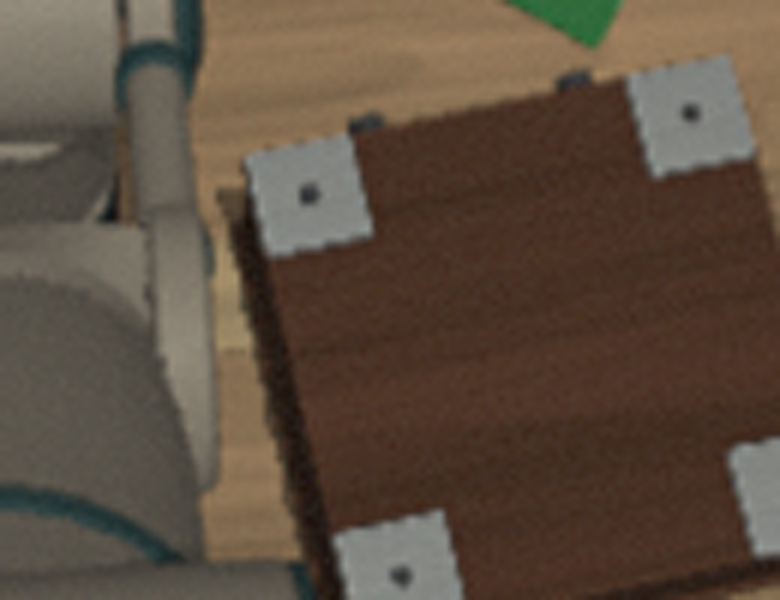

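Run:
```python
from h import *
t=manip.calibration("top");s=manip.calibration("scene")
U=lambda c,p,z,o:unproj(c,np.array(p)/6+np.array(o)-.42,z).round(4)
print("thin+x",U(s,(178,415),.003,(240,180)),"thin top -x?",U(s,(176,368),.003,(240,180)))
print("bench +x edge",U(s,(285,416),.0,(240,180)),U(s,(375,405),.0,(240,180)))
print("-x top edge",U(s,(285,319),.012,(240,180)),U(s,(388,303),.017,(240,180)))
print("top -x edge",U(t,(222,350),.012,(300,140)),U(t,(250,349),.010,(300,140)))
```

```text
thin+x [ 0.6144 -0.0861] thin top -x? [ 0.5884 -0.0893]
bench +x edge [ 0.6119 -0.0428] [ 0.6056 -0.0061]
-x top edge [ 0.5684 -0.0448] [ 0.5635 -0.0015]
top -x edge [ 0.5608 -0.0376] [ 0.5604 -0.0503]
```

Request:
send_rows:
  delta_pos:
    - [0,0.005,0]
    - [0,0.005,0]
    - [0,0,0]
    - [0,0,0]
  angular:
    - [0,0,0]
    - [0,0,0]
    - [0,0,0]
    - [0,0,0]

```text
clock: 12.58
position: [0.5951, 0.0399, 0.0245]
ee_rot: [0.0, 1.0, 0.009, -0.0]
contact_force: [-0.8, 0.2, -0.2]
width: 0.0121
```

Request:
send_rows:
  delta_pos:
    - [0,0.005,0]
    - [0,0,0]
    - [0,0,0]
  angular:
    - [0,0,0]
    - [0,0,0]
    - [0,0,0]

```text
clock: 12.83
position: [0.5952, 0.0378, 0.0246]
ee_rot: [-0.0, 1.0, 0.009, 0.0]
contact_force: [-0.4, 0.8, -0.3]
width: 0.0119
```

Request:
send_rows:
  delta_pos:
    - [0,0.004,0]
    - [0,0,0]
    - [0,0,0]
  angular:
    - [0,0,0]
    - [0,0,0]
    - [0,0,0]

```text
clock: 13.08
position: [0.5953, 0.0362, 0.0246]
ee_rot: [-0.0, 1.0, 0.009, 0.0]
contact_force: [0.6, 0.9, -0.8]
width: 0.0119
```

Request:
send_rows:
  delta_pos:
    - [0,0.003,0]
    - [0,0,0]
    - [0,0,0]
  angular:
    - [0,0,0]
    - [0,0,0]
    - [0,0,0]

```text
clock: 13.33
position: [0.5953, 0.035, 0.0245]
ee_rot: [-0.0, 1.0, 0.009, 0.0]
contact_force: [-0.5, 0.7, 0.1]
width: 0.0121
```

Request:
send_rows:
  delta_pos:
    - [0,0.003,0]
    - [0,0,0]
    - [0,0,0]
  angular:
    - [0,0,0]
    - [0,0,0]
    - [0,0,0]

```text
clock: 13.58
position: [0.5953, 0.0338, 0.0245]
ee_rot: [0.0, 1.0, 0.009, 0.0]
contact_force: [-0.2, 0.2, -0.1]
width: 0.012
```

Request:
send_rows:
  delta_pos:
    - [0,0.003,0]
    - [0,0,0]
    - [0,0,0]
  angular:
    - [0,0,0]
    - [0,0,0]
    - [0,0,0]

```text
clock: 13.83
position: [0.5954, 0.0326, 0.0246]
ee_rot: [0.0, 1.0, 0.009, 0.0]
contact_force: [0.6, 0.8, 0.5]
width: 0.0119
```

Run:
```python
from h import *
to([.590,.03,.024]);snap("s8")
```

```text
13.8333 [0.5954 0.0326 0.0246] yhead -88.92 F [0.6 0.8 0.5]
norm delta [-0.0135  0.0062  0.0014] rows>= 0.1432190487075653
```

View pics/s8.png

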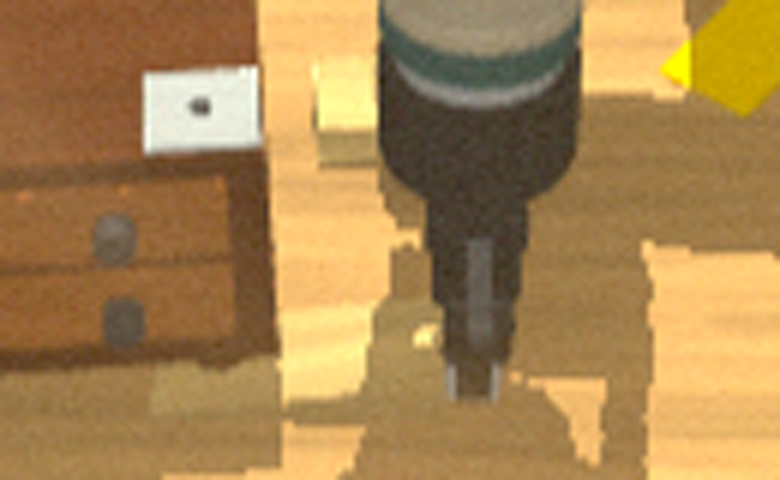

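Request:
send_rows:
  delta_pos:
    - [0,0.003,0]
    - [0,0,0]
    - [0,0,0]
  angular:
    - [0,0,0]
    - [0,0,0]
    - [0,0,0]

```text
clock: 14.13
position: [0.5954, 0.0314, 0.0246]
ee_rot: [-0.0, 1.0, 0.009, 0.0]
contact_force: [-0.5, 1.0, 0.1]
width: 0.0118
```

Request:
send_rows:
  delta_pos:
    - [0,0.003,0]
    - [0,0,0]
    - [0,0,0]
  angular:
    - [0,0,0]
    - [0,0,0]
    - [0,0,0]

```text
clock: 14.38
position: [0.5954, 0.0302, 0.0245]
ee_rot: [0.0, 1.0, 0.009, 0.0]
contact_force: [-0.1, 0.6, -0.3]
width: 0.0119
```

Request:
send_rows:
  delta_pos:
    - [0,0.003,0]
    - [0,0,0]
    - [0,0,0]
  angular:
    - [0,0,0]
    - [0,0,0]
    - [0,0,0]

```text
clock: 14.63
position: [0.5954, 0.029, 0.0245]
ee_rot: [-0.0, 1.0, 0.009, 0.0]
contact_force: [-0.0, -0.5, 0.0]
width: 0.0119
```

Request:
send_rows:
  delta_pos:
    - [0,0.003,0]
    - [0,0,0]
    - [0,0,0]
  angular:
    - [0,0,0]
    - [0,0,0]
    - [0,0,0]

```text
clock: 14.88
position: [0.5954, 0.0278, 0.0246]
ee_rot: [0.0, 1.0, 0.009, 0.0]
contact_force: [0.2, 0.5, -0.1]
width: 0.0123
```

Request:
send_rows:
  delta_pos:
    - [0,0.003,0]
    - [0,0,0]
    - [0,0,0]
  angular:
    - [0,0,0]
    - [0,0,0]
    - [0,0,0]

```text
clock: 15.13
position: [0.5955, 0.0266, 0.0245]
ee_rot: [0.0, 1.0, 0.009, 0.0]
contact_force: [0.6, -0.9, -0.3]
width: 0.0118
```

Request:
send_rows:
  delta_pos:
    - [0,0.003,0]
    - [0,0,0]
    - [0,0,0]
  angular:
    - [0,0,0]
    - [0,0,0]
    - [0,0,0]

```text
clock: 15.38
position: [0.5955, 0.0254, 0.0245]
ee_rot: [0.0, 1.0, 0.009, 0.0]
contact_force: [0.5, 0.0, -0.1]
width: 0.0121
```

Request:
send_rows:
  delta_pos:
    - [0,0.003,0]
    - [0,0,0]
    - [0,0,0]
  angular:
    - [0,0,0]
    - [0,0,0]
    - [0,0,0]

```text
clock: 15.63
position: [0.5955, 0.0242, 0.0245]
ee_rot: [0.0, 1.0, 0.009, 0.0]
contact_force: [0.1, 0.1, -1.3]
width: 0.0119
```

Request:
send_rows:
  delta_pos:
    - [0,0.003,0]
    - [0,0,0]
    - [0,0,0]
  angular:
    - [0,0,0]
    - [0,0,0]
    - [0,0,0]

```text
clock: 15.88
position: [0.5955, 0.023, 0.0245]
ee_rot: [-0.0, 1.0, 0.009, -0.0]
contact_force: [-0.8, -0.2, -0.2]
width: 0.0118
```

Run:
```python
from h import *
to([.590,.03,.024]);snap("s9")
for i in range(6): manip.get_image("scene");print(manip.get_state()["contact_force"].round(1))
```

```text
15.8833 [0.5955 0.023  0.0245] yhead -88.93 F [-0.8 -0.2 -0.2]
norm delta [-0.0134 -0.0177  0.0013] rows>= 0.2135487050920067
[ 0.3 -0.5 -0.1]
[ 0.9  0.7 -0.4]
[-0.2 -0.1 -0.2]
[ 0.6 -0.8 -0.1]
[-0.9  0.4  0.5]
[-0.4 -0.4  0. ]
```

View pics/s9.png

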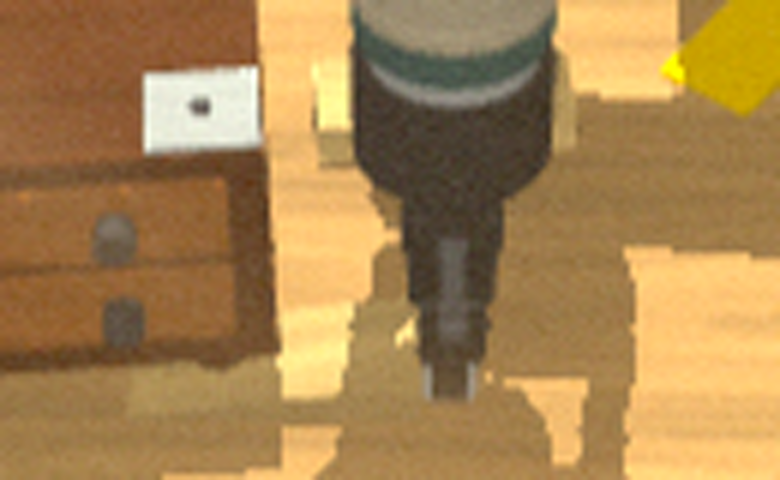

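Run:
```python
from h import *
s=manip.calibration("scene")
U=lambda c,p,z,o:unproj(c,np.array(p)/6+np.array(o)-.42,z).round(4)
print("thin+x",U(s,(127,412),.003,(240,180)))
print("bench +x edge",U(s,(285,424),.0,(240,180)),U(s,(285,402),.012,(240,180)),U(s,(335,395),.015,(240,180)))
print("-x edge",U(s,(282,310),.015,(240,180)),U(s,(350,302),.019,(240,180)))
print("sq shadow", U(s,(210,365),.005,(240,180)))
```

```text
thin+x [ 0.6129 -0.1069]
bench +x edge [ 0.6163 -0.0425] [ 0.6151 -0.0422] [ 0.6139 -0.0219]
-x edge [ 0.5661 -0.046 ] [ 0.565  -0.0174]
sq shadow [ 0.5884 -0.075 ]
```

Request:
send_rows:
  delta_pos:
    - [0,0.003,0]
    - [0,0,0]
    - [0,0,0]
  angular:
    - [0,0,0]
    - [0,0,0]
    - [0,0,0]

```text
clock: 16.48
position: [0.5955, 0.0219, 0.0245]
ee_rot: [-0.0, 1.0, 0.009, 0.0]
contact_force: [-0.4, -0.1, 0.2]
width: 0.012
```

Request:
send_rows:
  delta_pos:
    - [0,0.003,0]
    - [0,0,0]
    - [0,0,0]
  angular:
    - [0,0,0]
    - [0,0,0]
    - [0,0,0]

```text
clock: 16.73
position: [0.5956, 0.0206, 0.0245]
ee_rot: [-0.0, 1.0, 0.009, 0.0]
contact_force: [-0.0, -0.4, -0.0]
width: 0.0122
```

Request:
send_rows:
  delta_pos:
    - [0,0.003,0]
    - [0,0,0]
    - [0,0,0]
  angular:
    - [0,0,0]
    - [0,0,0]
    - [0,0,0]

```text
clock: 16.98
position: [0.5956, 0.0194, 0.0245]
ee_rot: [0.0, 1.0, 0.009, 0.0]
contact_force: [0.6, 0.6, 0.4]
width: 0.0119
```

Request:
send_rows:
  delta_pos:
    - [0,0.003,0]
    - [0,0,0]
    - [0,0,0]
  angular:
    - [0,0,0]
    - [0,0,0]
    - [0,0,0]

```text
clock: 17.23
position: [0.5956, 0.0182, 0.0246]
ee_rot: [-0.0, 1.0, 0.009, 0.0]
contact_force: [-0.8, 0.7, -0.1]
width: 0.012
```

Request:
send_rows:
  delta_pos:
    - [0,0.003,0]
    - [0,0,0]
    - [0,0,0]
  angular:
    - [0,0,0]
    - [0,0,0]
    - [0,0,0]

```text
clock: 17.48
position: [0.5956, 0.0172, 0.0245]
ee_rot: [-0.0, 1.0, 0.009, 0.0]
contact_force: [-0.8, 1.5, -0.3]
width: 0.0124
```

Request:
send_rows:
  delta_pos:
    - [0,0.003,0]
    - [0,0,0]
    - [0,0,0]
  angular:
    - [0,0,0]
    - [0,0,0]
    - [0,0,0]

```text
clock: 17.73
position: [0.5956, 0.0162, 0.0246]
ee_rot: [-0.0, 1.0, 0.009, 0.0]
contact_force: [0.6, 2.6, 0.6]
width: 0.012
```

Run:
```python
from h import *
F=[]
for i in range(6): manip.get_image("scene");F.append(manip.get_state()["contact_force"])
print(np.mean(F,0).round(2),np.std(F,0).round(2),manip.get_state()["position"])
```

```text
[ 0.13  3.01 -0.42] [0.38 0.9  0.24] [0.59560288 0.01614355 0.02455001]
```

Request:
send_rows:
  delta_pos:
    - [0,0.002,0]
    - [0,0,0]
    - [0,0,0]
  angular:
    - [0,0,0]
    - [0,0,0]
    - [0,0,0]

```text
clock: 18.28
position: [0.5957, 0.0154, 0.0246]
ee_rot: [-0.0, 1.0, 0.009, 0.0]
contact_force: [0.9, 6.1, -0.1]
width: 0.0118
```

Run:
```python
from h import *
F=[]
for i in range(6): manip.get_image("scene");F.append(manip.get_state()["contact_force"])
print(np.mean(F,0).round(2),np.std(F,0).round(2),manip.get_state()["position"])
```

```text
[ 0.51  5.01 -0.13] [0.31 0.57 0.37] [0.59562797 0.015364   0.024532  ]
```

Request:
send_rows:
  delta_pos:
    - [0,-0.01,0]
    - [0,-0.05,0]
    - [0,-0.06,0]
    - [0,0,-0.09]
    - [0,0,-0.09]
  angular:
    - [0,0,0]
    - [0,0,0]
    - [0,0,0]
    - [0,0,0]
    - [0,0,0]

```text
clock: 19.0
position: [0.5927, 0.0632, 0.0949]
ee_rot: [0.001, 1.0, 0.011, -0.003]
contact_force: [1.0, -1.1, -0.6]
width: 0.0119
```

Request:
send_rows:
  delta_pos:
    - [0,0,-0.1]
    - [0,0,-0.1]
    - [0,0,-0.1]
    - [0,0,-0.08]
    - [0,0,0]
  angular:
    - [0,0,0]
    - [0,0,0]
    - [0,0,0]
    - [0,0,0]
    - [0,0,0]
  hand: 0

```text
clock: 19.42
position: [0.5986, 0.0619, 0.2568]
ee_rot: [0.001, 1.0, 0.009, 0.008]
contact_force: [0.1, 0.7, 0.4]
width: 0.0001
```

Run:
```python
from h import *
to([.5905,-.0712,.25])
c=manip.calibration("wrist");cv2.imwrite("pics/w10.png",manip.get_image("wrist"))
snap("s10");snapt("t10")
```

```text
19.4167 [0.5986 0.0619 0.2568] yhead -88.93 F [0.1 0.7 0.4]
norm delta [-0.0268  0.3322  0.0176] rows>= 3.201473921624755
```

View pics/w10.png

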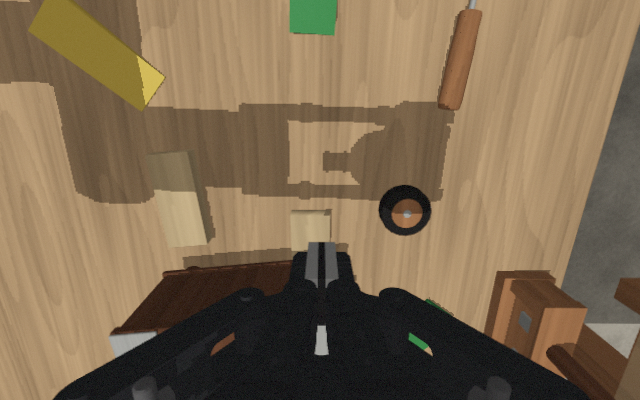

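View pics/s10.png

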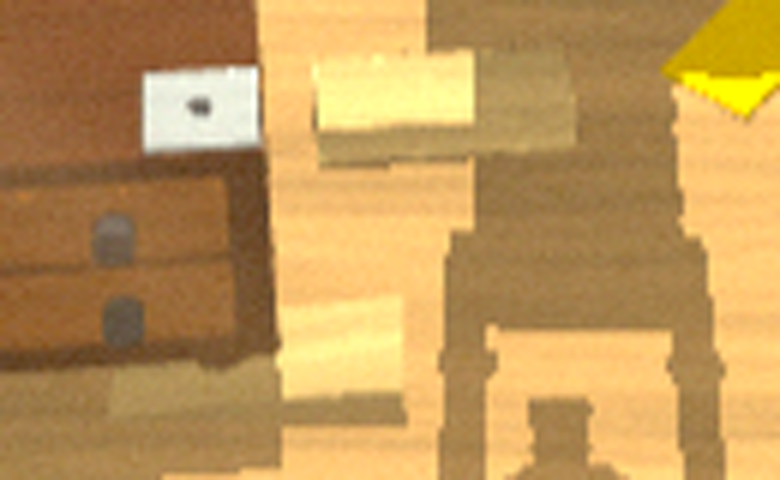

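View pics/t10.png

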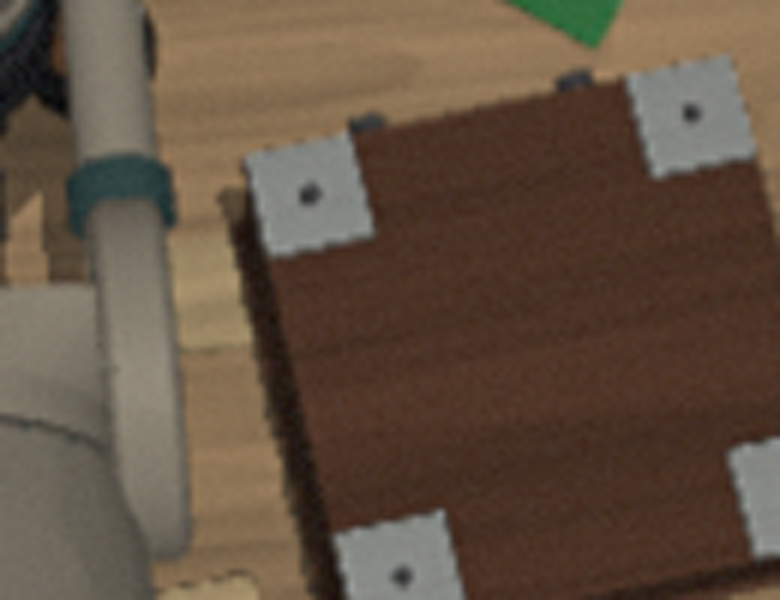

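Request:
send_rows:
  delta_pos:
    - [-0.003,0.083,0]
    - [-0.003,0.083,0]
    - [-0.003,0.083,0]
    - [-0.003,0.084,0]
    - [0,0,0]
  angular:
    - [0,0,0]
    - [0,0,0]
    - [0,0,0]
    - [0,0,0]
    - [0,0,0]

```text
clock: 19.98
position: [0.5913, -0.0764, 0.2457]
ee_rot: [0.002, 1.0, 0.007, -0.003]
contact_force: [0.2, 0.4, 0.3]
width: 0.0002
```

Request:
send_rows:
  delta_pos:
    - [0,0,0.04]
    - [0,0,0.05]
    - [0,0,0.05]
    - [0,0,0.04]
    - [0,0,0]
  angular:
    - [0,0,0]
    - [0,0,0]
    - [0,0,0]
    - [0,0,0]
    - [0,0,0]

```text
clock: 20.4
position: [0.5887, -0.0696, 0.1707]
ee_rot: [-0.001, 1.0, 0.009, -0.006]
contact_force: [-0.3, 0.7, -0.1]
width: 0.0001
```

Run:
```python
from h import *
to([.5905,-.0712,.168])
```

```text
20.4 [ 0.5887 -0.0696  0.1707] yhead -88.93 F [-0.3  0.7 -0.1]
norm delta [0.0045 0.0042 0.0068] rows>= 0.08797255784024398
```

Now a gradual press.

Request:
send_rows:
  delta_pos:
    - [0,0,0]
    - [0,0,0.004]
    - [0,0,0.003]
    - [0,0,0]
  angular:
    - [0,0,0]
    - [0,0,0]
    - [0,0,0]
    - [0,0,0]

```text
clock: 20.73
position: [0.5929, -0.0702, 0.1744]
ee_rot: [0.0, 1.0, 0.009, 0.001]
contact_force: [-0.4, 0.5, -0.8]
width: -0.0006
```

Request:
send_rows:
  delta_pos:
    - [0,0,0.0025]
    - [0,0,0.0025]
    - [0,0,0]
  angular:
    - [0,0,0]
    - [0,0,0]
    - [0,0,0]

```text
clock: 20.98
position: [0.5925, -0.0702, 0.1719]
ee_rot: [0.0, 1.0, 0.009, 0.0]
contact_force: [0.2, 0.3, -0.2]
width: 0.0002
```

Request:
send_rows:
  delta_pos:
    - [0,0,0.0025]
    - [0,0,0.0025]
    - [0,0,0]
  angular:
    - [0,0,0]
    - [0,0,0]
    - [0,0,0]

```text
clock: 21.23
position: [0.5923, -0.0702, 0.1695]
ee_rot: [-0.0, 1.0, 0.009, -0.0]
contact_force: [0.1, 0.3, -0.4]
width: 0.0001
```

Request:
send_rows:
  delta_pos:
    - [0,0,0.0025]
    - [0,0,0.0025]
    - [0,0,0]
  angular:
    - [0,0,0]
    - [0,0,0]
    - [0,0,0]

```text
clock: 21.48
position: [0.5923, -0.0702, 0.1675]
ee_rot: [-0.0, 1.0, 0.009, -0.0]
contact_force: [-0.4, 0.1, -0.2]
width: -0.0001
```

Request:
send_rows:
  delta_pos:
    - [0,0,0.0025]
    - [0,0,0.0025]
    - [0,0,0]
  angular:
    - [0,0,0]
    - [0,0,0]
    - [0,0,0]

```text
clock: 21.73
position: [0.5926, -0.0702, 0.1667]
ee_rot: [0.0, 1.0, 0.009, 0.0]
contact_force: [-1.2, -0.3, 4.4]
width: -0.0001
```

Request:
send_rows:
  delta_pos:
    - [0,0,0.0025]
    - [0,0,0]
    - [0,0,0]
  angular:
    - [0,0,0]
    - [0,0,0]
    - [0,0,0]

```text
clock: 21.98
position: [0.5927, -0.0702, 0.1666]
ee_rot: [0.0, 1.0, 0.009, 0.001]
contact_force: [-1.8, 0.9, 8.3]
width: 0.0001
```

Request:
send_rows:
  delta_pos:
    - [0,0,0.0025]
    - [0,0,0]
    - [0,0,0]
  angular:
    - [0,0,0]
    - [0,0,0]
    - [0,0,0]

```text
clock: 22.23
position: [0.5928, -0.0701, 0.1665]
ee_rot: [0.0, 1.0, 0.009, 0.001]
contact_force: [-2.8, 1.4, 13.0]
width: 0.0001
```

Request:
send_rows:
  delta_pos:
    - [0,0,0.0025]
    - [0,0,0.0015]
    - [0,0,0]
    - [0,0,0]
    - [0,0,0]
  angular:
    - [0,0,0]
    - [0,0,0]
    - [0,0,0]
    - [0,0,0]
    - [0,0,0]

```text
clock: 22.65
position: [0.5929, -0.0701, 0.1664]
ee_rot: [0.0, 1.0, 0.009, 0.002]
contact_force: [-5.2, 1.5, 20.3]
width: 0.0001
```

Run:
```python
from h import *
F=[];snap("s11");snapt("t11")
for i in range(5): manip.get_image("scene");F.append(manip.get_state()["contact_force"])
print(np.mean(F,0).round(2));to([.59,-.071,.167])
```

```text
[-5.14  1.81 19.23]
23.0 [ 0.5929 -0.07    0.1663] yhead -88.92 F [-4.6  1.1 19.2]
norm delta [-0.0072  0.0023 -0.0017] rows>= 0.07429225463141784
```

View pics/s11.png

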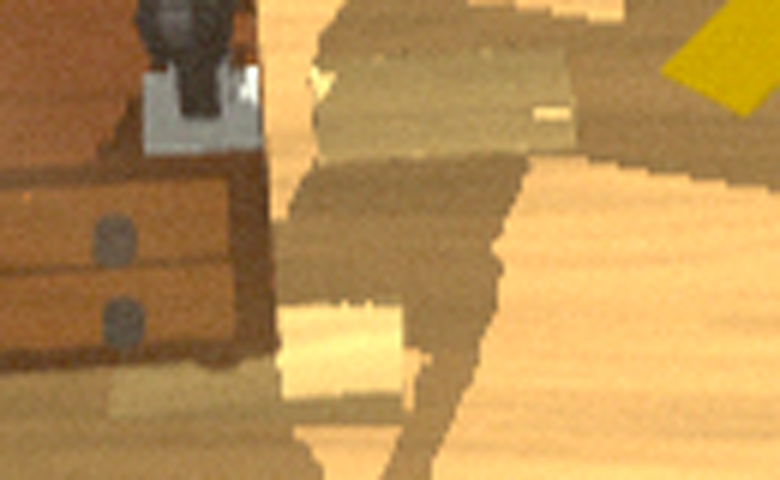

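View pics/t11.png

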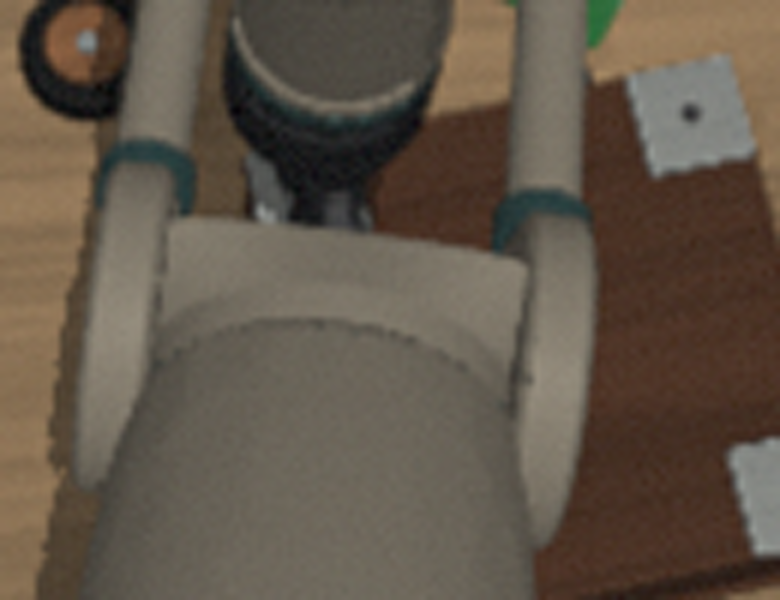

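Run:
```python
from rig import manip
print(manip.sign_off(), manip.get_state()["position"],manip.get_state()["contact_force"])
```

```text
the job is handed in; nothing more can be done
the job is handed in; nothing more can be done
```

The chest no longer rocks: the wedge is under its short foot, and I handed the job in at 23.0 s while still pressing on the corner plate. No verdict came back.

- **First press:** I pressed the (+x,+y) plate until the short foot met the bench, a drop of about 10 mm, and then let go. During that press the arm resisted the chest's swing until I moved the tool with it. The force briefly reached about 13 N down and 8 N sideways. Afterwards the plate was back at its first position in the images.
- **Wedge:** I pushed the pale wedge along the bench by its butt, never gripping or lifting it. Partway in it was about 11 mm off the foot's line, so I backed off and turned it with a second push. It first met the foot with its thin end about 43 mm past the foot's axis. I pushed on about 2.5 mm, until the push force averaged 5 N, and stopped. By the wedge's slope that lifts the corner at most about 0.4 mm.
- **Final press:** With about 19 N on the same plate the tool sank only about 0.4 mm, with about 5 N sideways.
- **Position and bystanders:** After wedging, the plate had not moved in the scene and top pictures. I never deliberately touched the other things, and those visible in the last pictures looked undisturbed. I did not measure them again.
- **Not measured:** I did not check level directly. It rests on the unchanged images and the stiff press.

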